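# Slide the tall battery box home into its bay

## Task

The tall, heavy battery box belongs in the low U-shaped bay fixed to the worktop. Push it there with the fingers, low down on its wide black foot so that it slides without tipping or lifting, until it stands fully home between the side rails with its foot against the back rail; then move clear. Keep the fingers off the grey case and its carrying handle, and do not disturb the sample jar and the dropper bottle beside the bay.

Things in the scene. Friction and masses are not known exactly. Their poses are not given: they have to be found in the camera images.
- battery_box: The loose battery box, about 0.9 to 1.6 kg: a black moulded foot, a solid slab 120 mm along its x, 130 mm along its y and 40 mm high, with upright sides and an upright grey case in its middle; 200 mm high in all with the handle. Origin: centre of the underside of the foot; z up. Pushing the foot takes roughly 4 to 12 N; pushed high on the case it can tip.
- battery_case: The grey case fixed on the foot, 56 mm along x, 66 mm along y, from 40 to 175 mm above the worktop, with a black carrying handle of 8 mm bar on top up to 200 mm; the foot stands out 32 mm beyond it on every side. Not to be touched by the fingers. Origin: centre of the case's underside, 40 mm above the worktop; axes as the box's.
- bay: Fixed bay: aluminium bars 30 mm high, 12 mm thick in a U, open to the robot (-x), bare worktop inside. Origin: on the worktop, where the centre of the box's foot is when fully home; x points to the back rail, y left, z up. Inner faces: back rail x = 60 mm; side rails y = +/-74 mm back to x = -5, then flaring to y = +/-96 at x = -38 mm. Fixing lugs 6 mm high reach y = +/-107 mm.
- sample_jar: Bystander: square wide-mouth plastic jar standing left of the bay, 90 x 90 x 160 mm, loose. Origin: centre of its underside.
- dropper_bottle: Bystander: small brown dropper bottle standing right of the bay, 36 x 37 x 93 mm, loose. Origin: centre of its underside.
Things that resemble listed ones, but are neither listed nor needed, are in the scene too. What is shaped like the battery_box but blue is not meant.

How it is judged:
By the outcome, as a careful person would: the job done as asked, in the order asked, and still so for the second after the job is handed in, with the robot touching nothing.
It also fails if it takes over 48 s, if anything falls off the work surface, if the arm or the gripper's body presses on something with over 40 N, if the wrist force passes 120 N, or if a joint passes its speed limit or range.

## Robot

A 6-joint arm with a two-finger parallel gripper is mounted at the origin on a cart in front of the work surface, level with it; the furniture and walls round the work are solid. World frame = base frame: x ahead of the robot, y to its left, z up, the work surface at z = 0. Lengths are in m, angles in rad, forces in N, time in s.
With the tool pointing down it reaches from about 0.35 to 0.85 m from the base axis. Payload 8.1 kg.
Tool frame: the origin (TCP) lies between the finger pads; the fingertips stand 11 mm ahead of it and the grasp point (between the pads) lies 8 mm behind it (robot.tips_ahead is the distance from the TCP to the fingertips, in m); z points along the fingers, y is the line along which they close (so a half turn about z gives the same grasp; the last joint's range is limited). The gripper opens to 93 mm and grips with 3 to 60 N. Pads are 15 mm wide; open, the fingers measure 128 mm over their backs; the gripper's body (75 mm by 188 mm) begins 65 mm behind the grasp point.
Start: joints at [-1.281, 0.13, 1.488, -0, 1.523, -0.085], TCP at [0.22, -0.558, 0.23] pointing down, gripper open.
Joint ranges: [-2.96, 2.96], [-0.89, 2.26], [0.02, 2.5], [-1.34, 4.48], [0, 2.73], [-2.66, 2.66]. Speed limits (rad/s): [2.39, 2.39, 2.79, 3.14, 3.14, 3.14].

## Interface

Orientations are given as a rotation vector (axis times angle).
In Python, from plant import robot gives the robot as it stands. The module is installed in compiled form; this text tells all that it offers.
- The arm moves only by the tool move_arm, never from a script. Its argument "deltas" is one flat list of numbers, 7 for each row, row after row: the shift along the tool's x, y, z in m, then the turn, a rotation vector about the tool's x, y, z in rad, then the opening, from 0 (shut) to 1 (fully open). A call has 1 to 12 rows; each row is the pose to reach, as a shift and turn from the pose commanded when the call began, along the tool's axes at that moment; what a row does not reach only later rows make up. A row lasts 1/8 s, in which the tool goes at most 62.5 mm and 10.7 degrees, less where a joint would pass 70% of its speed; a pose out of reach is approached as far as the arm can. A call with a gripper value outside its range is refused whole. The fingers move at their own pace and stop on an object; "squeeze" is the grip in N (left out, the last holds). Time passes only in rows, so rows that repeat a pose let the fingers close. It gives the time, the measured TCP pose, the force, the opening and the grip force at its end, in the units of the state.
- robot.read_state(): the state, without advancing time (a new reading comes with each control period).
- robot.read_camera(name): name is "side" or "top"; returns (picture, depth): 384x512x3 uint8, red, green, blue; 384x512 float32, m along the optical axis (not along the pixel's ray), 0 where there is no reading.
- robot.camera_model(name): a dict with "K" (3x3 intrinsics, pixels), "R" (3x3) and "t" (3): a world point X has camera coordinates R X + t. Camera axes: x right, y down, z forward; pixel columns grow to the right and rows downward; lengths in m; the calibration is good to about 2 mm. A picture is of the moment at which its call begins. camera_model takes no time and is no camera call.
- robot.close_job(): hands the job in; it is judged then, once.
Trained networks look in the newest picture that a camera, given by its name, has taken for a name from the list of things; names that differ only in an ending like _2 or _b are one class to them, and where a whole thing is asked for, a point or a joint stands for the part that bears it (a point fixed in the world has none). Each returns a list of dicts, best first, with "confidence" (0 to 1); they miss things now and then, are a little off and sometimes report something else, mostly with a low value. They report only what shows in the picture. A call takes as long as a camera call. They do not tell look-alikes from the thing itself.
- robot.recognise(camera, label): "uv" ([column, row] in pixels, amid what is visible of it).
The state is a dict: "t": time; "q": joint angles; "dq": joint speeds; "joint_torque": joint torques, N m; "tool_pos": TCP position; "orientation": TCP orientation; "force": force on the tool from outside, world axes, zero at the start; "wrist_torque": the same for the moment, N m; "opening": finger opening in m; "gripper_force": force on a finger pad.
Only numpy, scipy, OpenCV 4.12 (cv2) and the standard library are available. Lean on these libraries where they do the work, as an engineer would, in place of code of your own. Each camera call takes 0.05 s, during which the arm holds its last target. There are 200 camera calls.

## Working session

There is one attempt and no reset: what is moved stays moved. The work goes in short steps, Python scripts to look and compute and a tool call to move; the robot and the scene stay as the last step left them, time stands still between calls to the robot, and variables do not carry over. Pictures are saved under pics/ and viewed, at most 10 in all, crops included, and the job is handed in when it is done.

Besides the shell and the picture viewer there is one more tool, called in YAML: its name, and indented under it one key for each argument. move_arm: Moves the arm, as the interface text tells. Its arguments: {"type":"object","properties":{"deltas":{"type":"array","items":{"type":"number"}},"squeeze":{"type":"number"}},"required":["deltas"]}

```bash
mkdir -p pics; cat > h.py <<'E'
import numpy as np, cv2
from plant import robot
def world(cam, depth):
    m=robot.camera_model(cam);K,R,t=map(np.array,(m["K"],m["R"],m["t"]))
    v,u=np.mgrid[:384,:512]
    c=np.stack([(u-K[0,2])/K[0,0]*depth,(v-K[1,2])/K[1,1]*depth,depth],-1)
    return (c-t)@R
E
python3 - <<'E'
from h import *
ims=[]
for c in("top","side"):
    p,d=robot.read_camera(c);ims.append(p);np.savez(c+"0.npz",p=p,d=d)
    cv2.imwrite(f"pics/{c}0.png",p[...,::-1])
    W=world(c,d)
    for l in("battery_box","battery_case","bay","sample_jar","dropper_bottle"):
        for r in robot.recognise(c,l):
            u,v=map(int,r["uv"]);print(c,l,r["confidence"],u,v,W[v,u].round(3))
s=robot.read_state();print(s["t"],s["tool_pos"],s["orientation"])
E
```

```text
top battery_box 0.94 240 252 [0.51  0.099 0.198]
top battery_box 0.93 415 241 [ 0.53  -0.23   0.145]
top battery_case 0.95 431 243 [ 0.526 -0.239  0.201]
top battery_case 0.87 234 253 [0.508 0.112 0.177]
top bay 0.9 332 160 [ 0.715 -0.098 -0.001]
top sample_jar 0.94 225 160 [0.707 0.142 0.045]
top dropper_bottle 0.61 410 158 [ 0.707 -0.255  0.057]
side battery_box 0.89 202 193 [0.503 0.081 0.075]
side battery_box 0.58 287 317 [ 0.496 -0.289  0.109]
side battery_case 0.93 293 293 [ 0.502 -0.289  0.173]
side battery_case 0.93 199 172 [0.502 0.08  0.137]
side bay 0.92 320 229 [ 0.716 -0.095  0.009]
side sample_jar 0.92 261 155 [0.666 0.096 0.115]
side dropper_bottle 0.89 368 283 [ 0.693 -0.274  0.042]
0.6 [ 0.21965523 -0.55835444  0.22963869] [ 3.08657692e+00  5.85310017e-01 -5.31818137e-05]
```

View pics/top0.png

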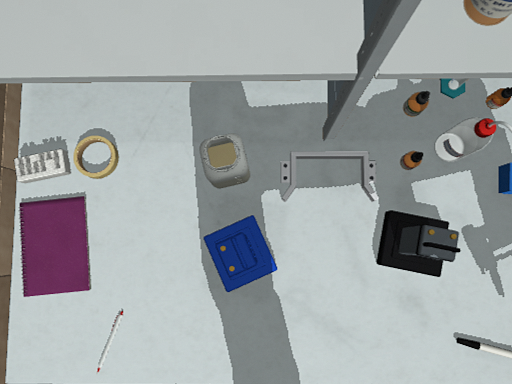

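View pics/side0.png

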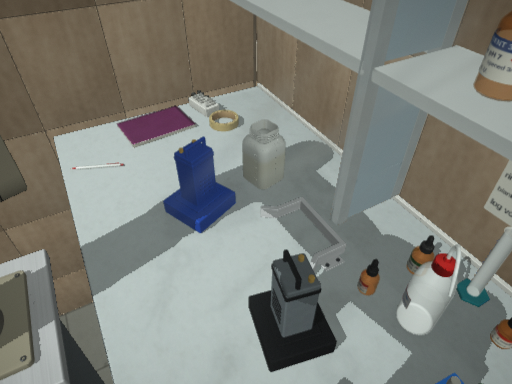

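The black box is at top (415,243) and the blue decoy at (240,253). The bay is at (328,170), the jar at (225,160) and the bottle at (412,160). A shelf and its upright stand behind the bay.

```bash
cat >> h.py <<'E'
def rect(P):
    r=cv2.minAreaRect((P[:,:2]*1000).astype(np.float32));return np.round(r[0],1),np.round(r[1],1),round(r[2],1),len(P)
def foot(W,c=(0.51,-0.22),r=.13):
    m=(abs(W[...,2]-.04)<.006)&(np.hypot(W[...,0]-c[0],W[...,1]-c[1])<r)
    n,l,s,_=cv2.connectedComponentsWithStats(m.astype(np.uint8)); k=1+s[1:,4].argmax()
    return W[l==k]
E
python3 - <<'E'
from h import *
for c in("top","side"):
    f=np.load(c+"0.npz");W=world(c,f["d"]);X,Y,Z=W[...,0],W[...,1],W[...,2]
    P=foot(W);print(c,"foot",rect(P),np.median(P[:,2]))
    m=(Z>.165)&(Z<.185)&(X>.4)&(X<.62)&(Y<-.15)&(Y>-.33);print("casetop",rect(W[m]))
    B=W[(abs(Z-.03)<.005)&(X>.6)&(X<.8)&(Y>-.23)&(Y<.03)];print("bay",rect(B),B.min(0),B.max(0))
    for y0 in(-.16,-.12,-.08,-.04):
        q=B[(abs(B[:,1]-y0)<.004)];print(y0,q[:,0].min() if len(q) else 0,q[:,0].max() if len(q) else 0)
    for x0 in(.66,.68,.69,.70,.71,.72,.73,.74,.75):
        q=np.sort(B[abs(B[:,0]-x0)<.004][:,1])
        if len(q)>1:
            i=np.diff(q).argmax();print(x0,q[[0,i,i+1,-1]].round(4))
    S=W[(Z>.15)&(X>.62)&(Y>-.35)&(Y<.03)]; 
    if len(S):print("overhead",S.min(0),S.max(0))
    for n,a in(("jar",(.6,.8,.04,.25,.03,.18)),("bot",(.63,.78,-.3,-.2,.02,.1))):
        q=W[(X>a[0])&(X<a[1])&(Y>a[2])&(Y<a[3])&(Z>a[4])&(Z<a[5])];print(n,q.min(0),q.max(0))
E
```

```text
top foot (array([ 527.3, -262.3]), array([130.7, 119.9]), 78.2, 1887) 0.04073260994973322
casetop (array([ 527. , -262.2]), array([68.8, 57.8]), 78.1, 1016)
bay (array([700.2, -85. ]), array([209.2, 159.6]), 89.8, 1009) [ 0.62013704 -0.18942176  0.02505563] [0.78008156 0.01975526 0.03499572]
-0.16 0.6485340144431738 0.7289248196986426
-0.12 0.7176557290021295 0.7297645880859542
-0.08 0.7179987852584888 0.7800815551813418
-0.04 0.717956751801275 0.729767581252734
0.66 [-1.708e-01 -1.596e-01 -1.130e-02 -1.000e-04]
0.68 [-0.1715 -0.16   -0.0114 -0.0003]
0.69 [-0.1719 -0.1607 -0.0117 -0.0004]
0.7 [-0.1722 -0.1605 -0.0117 -0.0006]
0.71 [-0.1703 -0.1599 -0.0119 -0.0005]
0.72 [-0.1709 -0.0428 -0.0405 -0.0007]
0.73 [-0.1711 -0.1686 -0.1656 -0.0008]
overhead [ 0.72106415 -0.34995334  0.15000936] [0.87402215 0.02996587 0.58379661]
jar [0.65091128 0.0900869  0.03020235] [0.74868671 0.18780202 0.16393355]
bot [ 0.69057101 -0.28242261  0.02004469] [ 0.72487679 -0.2462529   0.09681482]
side foot (array([ 524.4, -262.4]), array([129.8, 120. ]), 78.2, 2387) 0.04113477630916702
casetop (array([ 523.7
[... 172 characters left out ...]
99568]
-0.16 0.64471072874848 0.7275941242271482
-0.12 0.7142157797298085 0.7260109373574244
-0.08 0.7151707016012493 0.7626183590560522
-0.04 0.7158912351714938 0.7288325453922989
0.66 [-0.1719 -0.1596 -0.0119  0.0019]
0.68 [-0.1718 -0.1595 -0.0119 -0.0003]
0.69 [-0.1725 -0.1602 -0.0123 -0.0002]
0.7 [-0.1718 -0.1591 -0.012   0.0006]
0.71 [-1.723e-01 -1.604e-01 -1.150e-02  1.000e-04]
0.72 [-0.1717 -0.0588 -0.0562 -0.0012]
0.73 [-0.1685 -0.0724 -0.047  -0.0115]
overhead [ 0.719018   -0.34999043  0.15001021] [0.96439758 0.02997162 0.49922791]
jar [0.64758227 0.08956752 0.03003101] [0.74648518 0.19196773 0.16351546]
bot [ 0.6877625  -0.28261018  0.02017847] [ 0.72173644 -0.24825894  0.09539408]
```

```bash
cat >> h.py <<'E'
from scipy.spatial.transform import Rotation as Ro
def tool(psi,th):   # push direction psi (deg), lean th (deg)
    a=np.radians(psi);x=np.array([np.cos(a),np.sin(a),0]);y=np.array([np.sin(a),-np.cos(a),0]);z=np.array([0,0,-1.])
    return Ro.from_matrix(np.stack([x,y,z],1))*Ro.from_rotvec([0,np.radians(th),0])
def rows(targets):  # (x,y,z,psi,th) of TCP -> deltas in the tool frame
    s=robot.read_state();R0=Ro.from_rotvec(s["orientation"]);p0=np.array(s["tool_pos"])
    print("t",round(s["t"],2),p0.round(4),"F",np.round(s["force"],1))
    for x,y,z,psi,th in targets:
        print((R0.inv().apply(np.array([x,y,z])-p0)).round(4),(R0.inv()*tool(psi,th)).as_rotvec().round(3))
E
python3 - <<'E'
from h import *
W=world("top",np.load("top0.npz")["d"]);X,Y,Z=W[...,0],W[...,1],W[...,2]
m=(Z>.01)&(X>.3)&(X<.66)&(Y<-.33)
print("tall things right:",[(W[m&(abs(X-x)<.03)][:,1].max(),W[m&(abs(X-x)<.03)][:,2].max(),x) for x in(.35,.4,.45,.5,.55,.6,.65) if (m&(abs(X-x)<.03)).any()])
rows([(.505,-.368,.2,78.2,20),(.505,-.368,.025,78.2,20)])
E
```

```text
tall things right: [(np.float64(-0.3546100817247122), np.float64(0.016468804704779894), 0.35), (np.float64(-0.33014359228467455), np.float64(0.04357674441522652), 0.55), (np.float64(-0.33043037394054153), np.float64(0.04177673610094855), 0.6), (np.float64(-0.46133692829783424), np.float64(0.05315333355220078), 0.65)]
t 0.6 [ 0.2197 -0.5584  0.2296] F [ 0.7 -0.1 -0. ]
[ 0.3352 -0.0727  0.0296] [ 0.173  0.32  -0.98 ]
[ 0.3352 -0.0727  0.2046] [ 0.173  0.32  -0.98 ]
```

move_arm:
  deltas: [0.055, -0.012, 0.005, 0.029, 0.053, -0.163, 0.8, 0.11, -0.024, 0.01, 0.058, 0.107, -0.327, 0.8, 0.165, -0.036, 0.015, 0.087, 0.16, -0.49, 0.8, 0.22, -0.048, 0.02, 0.115, 0.213, -0.653, 0.8, 0.28, -0.06, 0.025, 0.144, 0.267, -0.817, 0.8, 0.335, -0.073, 0.03, 0.173, 0.32, -0.98, 0.8, 0.335, -0.073, 0.03, 0.173, 0.32, -0.98, 0.8, 0.335, -0.073, 0.07, 0.173, 0.32, -0.98, 0.8, 0.335, -0.073, 0.11, 0.173, 0.32, -0.98, 0.8, 0.335, -0.073, 0.15, 0.173, 0.32, -0.98, 0.8, 0.335, -0.073, 0.18, 0.173, 0.32, -0.98, 0.8, 0.335, -0.073, 0.18, 0.173, 0.32, -0.98, 0.8]

```text
t: 2.1
tool_pos: [0.5025, -0.3667, 0.047]
orientation: [-2.244, -1.82, -0.394]
force: [-0.1, -0.4, 0.1]
opening: 0.0746
gripper_force: 0.0
```

```bash
python3 - <<'E'
from h import *
p,d=robot.read_camera("side");cv2.imwrite("pics/side1.png",p[...,::-1])
b=np.array([.526,-.262]);
# contact arc: box yaw from -11.8 to 0 over first 90 mm, then straight +y
T=[(.505,-.368,.025,78.2,20)]
def add(c,yaw,gap=0):
    u=np.array([-np.sin(np.radians(yaw)),np.cos(np.radians(yaw))]);q=c-u*(.065+.0108+gap);T.append((*q,.025,90+yaw,20))
add(b,-11.8,.008);add(b,-11.8)
c=b.copy()
for i in range(6):
    y=-11.8*(1-(i+.5)/6);c=c+.015*np.array([-np.sin(np.radians(y)),np.cos(np.radians(y))]);add(c,-11.8*(1-(i+1)/6))
print(c);rows(T)
E
```

```text
[ 0.53523544 -0.17263049]
t 2.15 [ 0.5037 -0.3677  0.0492] F [-0.6  0.   0.7]
[-0.0083  0.0014  0.0228] [-0.002 -0.001 -0.002]
[0.0145 0.0002 0.0311] [-0.002 -0.001 -0.002]
[0.022  0.0002 0.0338] [-0.002 -0.001 -0.002]
[0.0361 0.0026 0.039 ] [ 0.01  -0.001 -0.034]
[0.0503 0.0044 0.0442] [ 0.022 -0.001 -0.066]
[0.0646 0.0057 0.0494] [ 0.034 -0.001 -0.098]
[0.0788 0.0064 0.0546] [ 0.045 -0.001 -0.131]
[0.0931 0.0067 0.0598] [ 0.057 -0.001 -0.163]
[0.1074 0.0064 0.065 ] [ 0.069 -0.001 -0.195]
```

View pics/side1.png

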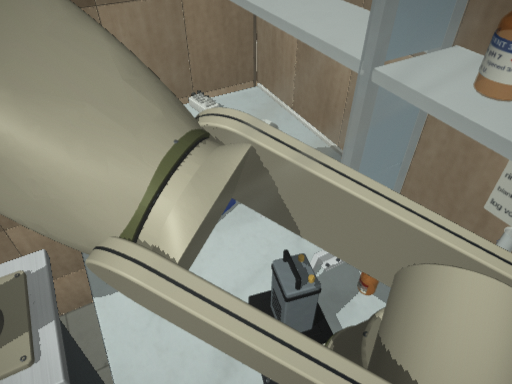

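The side view is mostly blocked by the arm. The box still stands at (295,290), untouched. Next I lower the tool and start the arc push.

move_arm:
  deltas: [-0.004, 0.001, 0.011, 0, 0, 0, 0.8, -0.008, 0.001, 0.023, 0, 0, 0, 0.8, 0.003, 0.001, 0.027, 0, 0, 0, 0.8, 0.0145, 0, 0.031, 0, 0, 0, 0.8, 0.018, 0, 0.0325, 0, 0, 0, 0.8, 0.022, 0, 0.034, 0, 0, 0, 0.8, 0.029, 0.001, 0.0365, 0.004, 0, -0.018, 0.8, 0.036, 0.0026, 0.039, 0.01, 0, -0.034, 0.8, 0.043, 0.0035, 0.0416, 0.016, 0, -0.05, 0.8, 0.05, 0.0044, 0.044, 0.022, 0, -0.066, 0.8, 0.0575, 0.005, 0.0468, 0.028, 0, -0.082, 0.8, 0.0645, 0.0057, 0.0494, 0.034, 0, -0.098, 0.8]

```text
t: 3.65
tool_pos: [0.5264, -0.2946, 0.0258]
orientation: [-2.143, -1.936, -0.377]
force: [-0.6, -6.0, -0.9]
opening: 0.0745
gripper_force: 3.0
```

```bash
python3 - <<'E'
from h import *
p,d=robot.read_camera("top");cv2.imwrite("pics/top2.png",p[...,::-1])
P=foot(world("top",d),(.53,-.21));print(rect(P))
P=foot(world("side",robot.read_camera("side")[1]),(.53,-.21));print(rect(P))
rows([])
E
```

```text
(array([ 534.3, -223.3]), array([142.8, 119.9]), 84.2, 1922)
(array([ 479.5, -221.4]), array([30.5, 71.9]), 27.9, 312)
t 3.75 [ 0.5266 -0.2936  0.0258] F [-0.4 -2.8  0.7]
```

View pics/top2.png

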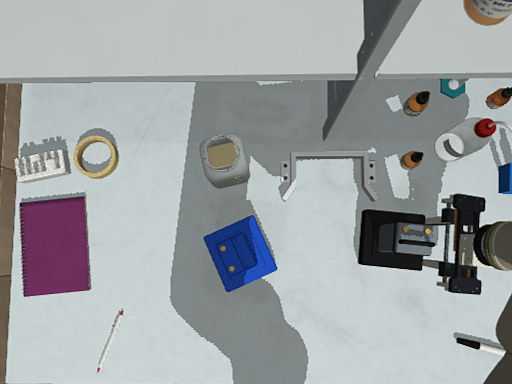

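The top view shows the box at (390,240), squaring up, with both fingers flat on the foot's right side and the case clear. The push continues.

```bash
python3 - <<'E'
from h import *
c=np.array([.535,-.2175]);T=[]
# keep pusher from where it is: TCP moves along its heading
p=np.array(robot.read_state()["tool_pos"][:2])
u=lambda y:np.array([-np.sin(np.radians(y)),np.cos(np.radians(y))])
off=p-(c); y0=-5.8
for i in range(12):
    y=y0*max(0,1-(i+1)/6);ym=y0*max(0,1-(i+.5)/6)
    c=c+.0075*u(ym);a=np.radians(y-y0);r=np.array([[np.cos(a),-np.sin(a)],[np.sin(a),np.cos(a)]])@off
    T.append((*(c+r),.025,90+y,20))
print(c);rows(T)
E
```

```text
[ 0.53727574 -0.12757628]
t 3.75 [ 0.5266 -0.2936  0.0258] F [-0.4 -2.8  0.7]
[0.0068 0.0012 0.0033] [ 0.008  0.002 -0.015]
[0.0139 0.0023 0.0059] [ 0.014  0.002 -0.031]
[0.0209 0.0033 0.0084] [ 0.02   0.002 -0.047]
[0.028  0.0041 0.011 ] [ 0.026  0.002 -0.063]
[0.0351 0.0049 0.0136] [ 0.031  0.002 -0.079]
[0.0423 0.0055 0.0162] [ 0.037  0.002 -0.094]
[0.0493 0.0047 0.0187] [ 0.037  0.002 -0.094]
[0.0563 0.0039 0.0212] [ 0.037  0.002 -0.094]
[0.0633 0.0032 0.0238] [ 0.037  0.002 -0.094]
[0.0703 0.0024 0.0263] [ 0.037  0.002 -0.094]
[0.0774 0.0017 0.0288] [ 0.037  0.002 -0.094]
[0.0844 0.0009 0.0314] [ 0.037  0.002 -0.094]
```

move_arm:
  deltas: [0.007, 0.0012, 0.003, 0.007, 0, -0.015, 0.8, 0.014, 0.0023, 0.0055, 0.013, 0, -0.031, 0.8, 0.021, 0.0033, 0.008, 0.019, 0, -0.047, 0.8, 0.028, 0.0041, 0.0105, 0.025, 0, -0.063, 0.8, 0.035, 0.0049, 0.013, 0.031, 0, -0.079, 0.8, 0.0423, 0.0055, 0.0157, 0.037, 0, -0.094, 0.8, 0.0493, 0.0047, 0.0182, 0.037, 0, -0.094, 0.8, 0.0563, 0.0039, 0.0207, 0.037, 0, -0.094, 0.8, 0.0633, 0.0032, 0.0233, 0.037, 0, -0.094, 0.8, 0.0703, 0.0024, 0.0258, 0.037, 0, -0.094, 0.8, 0.0774, 0.0017, 0.0283, 0.037, 0, -0.094, 0.8, 0.0844, 0.0009, 0.031, 0.037, 0, -0.094, 0.8]

```text
t: 5.25
tool_pos: [0.5367, -0.2053, 0.0258]
orientation: [-2.036, -2.032, -0.356]
force: [-0.5, -6.9, 1.1]
opening: 0.0742
gripper_force: 3.6
```

```bash
cat >> h.py <<'E'
def sides(W,c,ex=None):
    P=foot(W,c,.1); q=P
    print("rect",rect(P),"x",np.percentile(P[:,0],[1,99]).round(4),"y",np.percentile(P[:,1],[1,99]).round(4))
    Z=W[...,2];m=(Z>.166)&(Z<.183)&(abs(W[...,0]-c[0])<.06)&(abs(W[...,1]-c[1])<.06);print("casetop",rect(W[m]))
E
python3 - <<'E'
from h import *
p,d=robot.read_camera("top");sides(world("top",d),(.537,-.128))
p=np.array(robot.read_state()["tool_pos"])
rows([(p[0],p[1]+k,.025,90,20) for k in(.007,.042)])
E
```

```text
rect (array([ 536.6, -127.9]), array([129.6, 117.9]), 89.8, 1874) x [0.4779 0.5953] y [-0.191  -0.0639]
casetop (array([ 537. , -127.8]), array([67.6, 55.2]), 89.8, 933)
t 5.3 [ 0.5367 -0.2042  0.0257] F [ 0.6 -4.8 -0.1]
[ 0.0063 -0.      0.003 ] [ 0.001  0.002 -0.001]
[ 0.0393 -0.0001  0.0149] [ 0.001  0.002 -0.001]
```

move_arm:
  deltas: [0.0063, 0, 0.0023, 0, 0, 0, 0.8, 0.013, 0, 0.0047, 0, 0, 0, 0.8, 0.0195, 0, 0.007, 0, 0, 0, 0.8, 0.0265, 0, 0.0095, 0, 0, 0, 0.8, 0.033, 0, 0.0118, 0, 0, 0, 0.8, 0.0385, 0, 0.014, 0, 0, 0, 0.8, 0.0385, 0, 0.014, 0, 0, 0, 0.8, 0.02, 0, 0.007, 0, 0, 0, 0.8, -0.01, 0, -0.004, 0, 0, 0, 0.8, -0.04, 0, -0.015, 0, 0, 0, 0.8, -0.022, 0, -0.062, 0, 0, 0, 0.8, -0.006, 0, -0.106, 0, 0, 0, 0.8]

```text
t: 6.8
tool_pos: [0.5352, -0.2466, 0.1227]
orientation: [-2.032, -2.026, -0.357]
force: [1.7, -0.2, 0.5]
opening: 0.0745
gripper_force: 0.0
```

```bash
python3 - <<'E'
from h import *
p,d=robot.read_camera("top");sides(world("top",d),(.537,-.086))
rows([(.48,-.24,.12,60,20),(.43,-.22,.12,30,20),(.425,-.15,.12,0,20),(.425,-.086,.12,0,20),(.425,-.086,.025,0,20)])
E
```

```text
rect (array([536.7, -86.7]), array([130.1, 118. ]), 89.8, 1922) x [0.478  0.5955] y [-0.1498 -0.0221]
casetop (array([537.1, -86. ]), array([66.2, 55.4]), 89.8, 926)
t 6.85 [ 0.5384 -0.2486  0.1307] F [ 3.1 -1.5  5.4]
[ 0.0044 -0.0585  0.0127] [-0.173  0.002  0.492]
[ 0.0232 -0.1085  0.0192] [-0.352  0.001  0.985]
[ 0.0891 -0.1137  0.0428] [-5.300e-01 -1.000e-03  1.477e+00]
[ 0.1493 -0.1138  0.0645] [-5.300e-01 -1.000e-03  1.477e+00]
[ 0.1172 -0.1142  0.1539] [-5.300e-01 -1.000e-03  1.477e+00]
```

move_arm:
  deltas: [0.001, -0.02, 0.004, -0.058, 0, 0.164, 0.8, 0.003, -0.04, 0.008, -0.115, 0, 0.328, 0.8, 0.004, -0.058, 0.0127, -0.173, 0, 0.492, 0.8, 0.01, -0.075, 0.015, -0.233, 0, 0.656, 0.8, 0.017, -0.092, 0.017, -0.293, 0, 0.82, 0.8, 0.023, -0.1085, 0.019, -0.352, 0, 0.985, 0.8, 0.04, -0.111, 0.025, -0.41, 0, 1.15, 0.8, 0.06, -0.113, 0.032, -0.47, 0, 1.31, 0.8, 0.089, -0.114, 0.043, -0.53, 0, 1.477, 0.8, 0.12, -0.114, 0.054, -0.53, 0, 1.477, 0.8, 0.149, -0.114, 0.0645, -0.53, 0, 1.477, 0.8, 0.149, -0.114, 0.0645, -0.53, 0, 1.477, 0.8]

```text
t: 8.35
tool_pos: [0.4223, -0.0822, 0.1132]
orientation: [-3.09, -0.005, -0.536]
force: [-0.6, -0.6, 0.0]
opening: 0.0744
gripper_force: 0.0
```

```bash
python3 - <<'E'
from h import *
p,d=robot.read_camera("side");cv2.imwrite("pics/side3.png",p[...,::-1])
rows([(.425,-.0865,.12,0,20),(.435,-.0865,.025,0,20),(.46,-.0865,.025,0,20),(.466,-.0865,.025,0,20),(.517,-.0865,.025,0,20)])
E
```

```text
t 8.4 [ 0.4224 -0.0832  0.1134] F [ 0.7 -0.8  0.8]
[ 0.0046  0.0033 -0.0054] [-0.005  0.006  0.001]
[-0.0179  0.0037  0.0874] [-0.005  0.006  0.001]
[0.0056 0.0038 0.0958] [-0.005  0.006  0.001]
[0.0112 0.0038 0.0978] [-0.005  0.006  0.001]
[0.0593 0.0039 0.115 ] [-0.005  0.006  0.001]
```

View pics/side3.png

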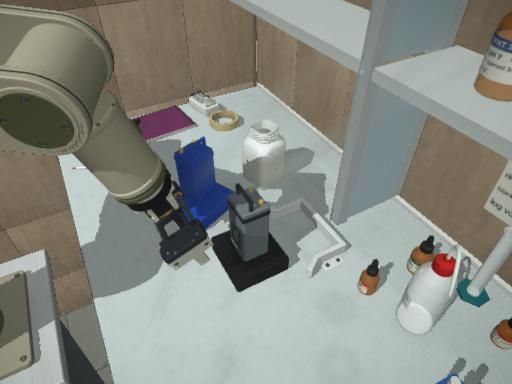

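The box at (250,250) is lined up with the bay mouth. The gripper at (185,240) is behind it and the blue box is clear. Next I descend and push along +x.

move_arm:
  deltas: [-0.006, 0.0037, 0.03, -0.005, 0.006, 0.001, 0.8, -0.012, 0.0037, 0.06, -0.005, 0.006, 0.001, 0.8, -0.018, 0.0037, 0.087, -0.005, 0.006, 0.001, 0.8, -0.007, 0.0037, 0.091, -0.005, 0.006, 0.001, 0.8, 0.0056, 0.0038, 0.0958, -0.005, 0.006, 0.001, 0.8, 0.0112, 0.0038, 0.0978, -0.005, 0.006, 0.001, 0.8, 0.019, 0.0038, 0.1006, -0.005, 0.006, 0.001, 0.8, 0.027, 0.0038, 0.1035, -0.005, 0.006, 0.001, 0.8, 0.035, 0.0039, 0.1064, -0.005, 0.006, 0.001, 0.8, 0.043, 0.0039, 0.1092, -0.005, 0.006, 0.001, 0.8, 0.051, 0.0039, 0.112, -0.005, 0.006, 0.001, 0.8, 0.0593, 0.0039, 0.115, -0.005, 0.006, 0.001, 0.8]

```text
t: 9.9
tool_pos: [0.5154, -0.0878, 0.0237]
orientation: [-3.095, 0.004, -0.539]
force: [-11.2, -0.7, 9.0]
opening: 0.0745
gripper_force: 5.9
```

```bash
python3 - <<'E'
from h import *
p,d=robot.read_camera("top");sides(world("top",d),(.59,-.086));cv2.imwrite("pics/top4.png",p[...,::-1])
p=np.array(robot.read_state()["tool_pos"])
rows([(p[0]+k,-.086,.025,0,20) for k in(.06,.07)])
E
```

```text
rect (array([589.5, -86. ]), array([130.5, 117.1]), 89.9, 1770) x [0.531  0.6477] y [-0.1495 -0.0212]
casetop (array([589. , -85.2]), array([66.4, 56.4]), 89.0, 897)
t 9.95 [ 0.5166 -0.0879  0.0241] F [-3.9 -0.2  0. ]
[ 0.0567 -0.0021  0.0196] [ 0.     0.002 -0.003]
[ 0.0661 -0.0021  0.023 ] [ 0.     0.002 -0.003]
```

View pics/top4.png

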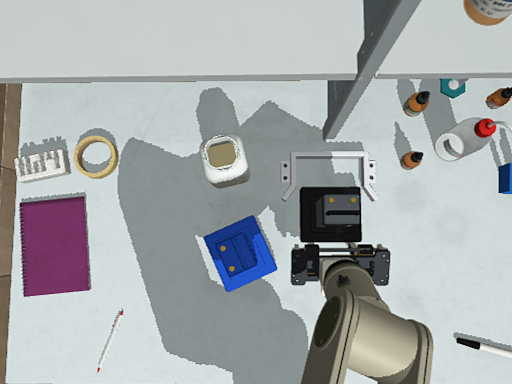

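The box at (331,214) sits centred and square in the bay mouth. I push on, slowing near the back rail.

move_arm:
  deltas: [0.005, 0, 0.0017, 0, 0, 0, 0.8, 0.01, 0, 0.0033, 0, 0, 0, 0.8, 0.015, 0, 0.005, 0, 0, 0, 0.8, 0.02, 0, 0.007, 0, 0, 0, 0.8, 0.025, 0, 0.0085, 0, 0, 0, 0.8, 0.03, 0, 0.0105, 0, 0, 0, 0.8, 0.035, 0, 0.012, 0, 0, 0, 0.8, 0.04, 0, 0.014, 0, 0, 0, 0.8, 0.045, 0, 0.0155, 0, 0, 0, 0.8, 0.05, 0, 0.0173, 0, 0, 0, 0.8, 0.0545, 0, 0.019, 0, 0, 0, 0.8, 0.0567, 0, 0.0196, 0, 0, 0, 0.8]

```text
t: 11.45
tool_pos: [0.5748, -0.0879, 0.0239]
orientation: [-3.095, 0.004, -0.538]
force: [-7.8, 0.5, 1.2]
opening: 0.074
gripper_force: 4.1
```

```bash
python3 - <<'E'
from h import *
p,d=robot.read_camera("top");W=world("top",d);sides(W,(.65,-.086))
B=W[(abs(W[...,2]-.03)<.005)&(abs(W[...,1]+.086)<.05)&(W[...,0]>.7)&(W[...,0]<.74)];print("back rail",np.percentile(B[:,0],[2,98]))
rows([])
E
```

```text
rect (array([648.4, -86.2]), array([130. , 119.1]), 89.6, 1640) x [0.5908 0.7073] y [-0.1501 -0.0213]
casetop (array([648.1, -85.5]), array([65.5, 54.5]), 89.8, 901)
back rail [0.71817348 0.72965543]
t 11.5 [ 0.575  -0.0879  0.024 ] F [-5.1 -0.4  0.3]
```

move_arm:
  deltas: [0.002, 0, 0.0007, 0, 0, 0, 0.8, 0.004, 0, 0.0014, 0, 0, 0, 0.8, 0.0055, 0, 0.0019, 0, 0, 0, 0.8, 0.0065, 0, 0.0022, 0, 0, 0, 0.8, 0.0073, 0, 0.0025, 0, 0, 0, 0.8, 0.008, 0, 0.0028, 0, 0, 0, 0.8, 0.008, 0, 0.0028, 0, 0, 0, 0.8]

```text
t: 12.38
tool_pos: [0.5831, -0.0879, 0.024]
orientation: [-3.095, 0.004, -0.538]
force: [-7.1, -0.2, 0.9]
opening: 0.0744
gripper_force: 3.5
```

```bash
python3 - <<'E'
from h import *
p,d=robot.read_camera("top");W=world("top",d);sides(W,(.655,-.086))
rows([])
E
```

```text
rect (array([659.4, -86.2]), array([130.3, 123.6]), 89.8, 1630) x [0.5977 0.7164] y [-0.1501 -0.0213]
casetop (array([657.1, -85.6]), array([65.4, 57. ]), 89.4, 911)
t 12.43 [ 0.5831 -0.0879  0.024 ] F [-7.  -0.3  1.8]
```

Nearly home, with no rise in force yet. I'll creep forward until the force rises.

move_arm:
  deltas: [0.0005, 0, 0.0002, 0, 0, 0, 0.8, 0.001, 0, 0.0004, 0, 0, 0, 0.8, 0.0015, 0, 0.0005, 0, 0, 0, 0.8, 0.0015, 0, 0.0005, 0, 0, 0, 0.8]

```text
t: 12.92
tool_pos: [0.5839, -0.0879, 0.0238]
orientation: [-3.095, 0.004, -0.535]
force: [-14.6, 0.2, 7.8]
opening: 0.0746
gripper_force: 7.3
```

move_arm:
  deltas: [0.0005, 0, 0.0002, 0, 0, 0, 0.8, 0.001, 0, 0.0004, 0, 0, 0, 0.8, 0.001, 0, 0.0004, 0, 0, 0, 0.8]

```text
t: 13.3
tool_pos: [0.5842, -0.0879, 0.0237]
orientation: [-3.095, 0.004, -0.533]
force: [-24.2, 0.0, 16.3]
opening: 0.0742
gripper_force: 11.9
```

Force has reached 24 N with the tool stalled, so the foot is against the back rail. I back straight off and then raise the tool.

move_arm:
  deltas: [-0.003, 0, -0.001, 0, 0, 0, 0.8, -0.01, 0, -0.0036, 0, 0, 0, 0.8, -0.03, 0, -0.011, 0, 0, 0, 0.8, -0.06, 0, -0.022, 0, 0, 0, 0.8, -0.09, 0, -0.033, 0, 0, 0, 0.8, -0.12, 0, -0.044, 0, 0, 0, 0.8, -0.11, 0, -0.075, 0, 0, 0, 0.8, -0.095, 0, -0.115, 0, 0, 0, 0.8, -0.095, 0, -0.115, 0, 0, 0, 0.8, -0.095, 0, -0.115, 0, 0, 0, 0.8]

```text
t: 14.55
tool_pos: [0.4593, -0.0871, 0.1012]
orientation: [3.093, -0.003, 0.546]
force: [0.0, 0.3, -0.3]
opening: 0.0742
gripper_force: 0.0
```

```bash
python3 - <<'E'
from h import *
p,d=robot.read_camera("top");W=world("top",d);sides(W,(.657,-.086));cv2.imwrite("pics/top5.png",p[...,::-1])
p,d=robot.read_camera("side");sides(world("side",d),(.655,-.086));cv2.imwrite("pics/side5.png",p[...,::-1])
rows([])
E
```

```text
rect (array([658.6, -86.2]), array([130.4, 121.5]), 89.8, 1603) x [0.5996 0.7163] y [-0.1503 -0.0213]
casetop (array([656.9, -85.1]), array([66.8, 56.2]), 89.8, 910)
rect (array([657.4, -86.1]), array([130.3, 126.1]), 89.2, 1262) x [0.5954 0.7136] y [-0.1502 -0.0232]
casetop (array([654.2, -86.2]), array([67.2, 56. ]), 88.8, 629)
t 14.65 [ 0.4584 -0.0866  0.0998] F [ 0.1 -0.2 -0.7]
```

View pics/top5.png

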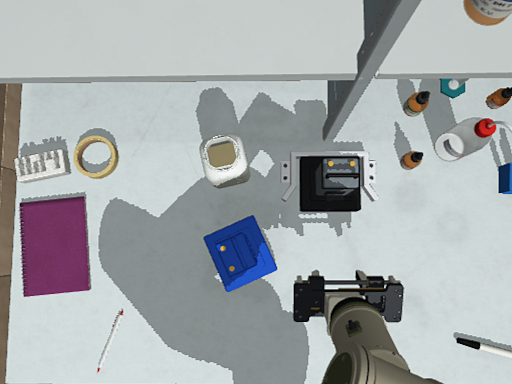

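View pics/side5.png

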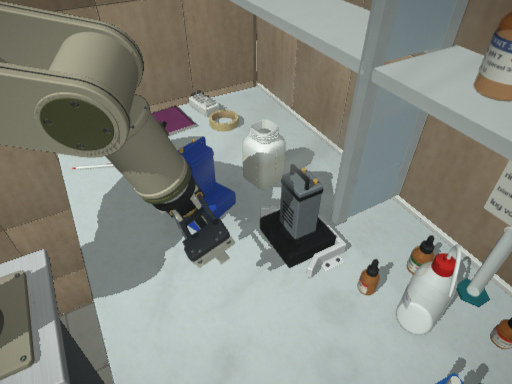

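The box is home and square in the bay at top (330,184), with its foot against the back rail. The jar (225,160) and the bottle (412,160) haven't moved, and the gripper is clear.

```bash
python3 -c "from plant import robot; print(robot.close_job())"
```

```text
the job is handed in; nothing more can be done
None
```

The battery box stands fully home in the bay with its foot against the back rail, the jar and dropper bottle are undisturbed, the arm is clear, and the job was handed in at about 15 s.

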